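Roll the plugs home under the palm board

ROBOT

A 6-joint arm with a two-finger parallel gripper is mounted at the origin on the work surface. World frame = base frame: x ahead of the robot, y to its left, z up, the work surface at z = 0. Lengths are in mm, angles in rad, forces in N, time in s.
With the tool pointing down it reaches from about 350 to 725 mm from the base axis. Payload 6 kg.
Tool frame: the origin (TCP) lies on the centre line of the jaws, within the pads' length; the fingertips stand 22 mm ahead of it and the grasp point (between the pads) lies 3 mm ahead of it; z points along the fingers, y is the line along which they close (so a half turn about z gives the same grasp; the last joint's range is limited). The gripper opens to 85 mm and grips with 20 to 120 N. Pads are 22 mm wide; open, the fingers measure 114 mm over their backs; the gripper's body (76 mm by 85 mm) begins 54 mm behind the grasp point. The pads swing forward as they close: fully open they stand 13 mm farther back than shut.
Start: joints at [1.559, 0.04, 0.085, 0, -1.615, -0.334], TCP at [203.343, 564.471, 253.261] pointing down, gripper open.
Joint ranges: [-2.56, 2.56], [-1.29, 2.01], [-1.08, 1.49], [-3.29, 1.98], [-2.81, -0.18], [-2.99, 2.99]. Speed limits (rad/s): [2.57, 2.57, 3.01, 3.14, 3.14, 3.14].

INTERFACE

Orientations are given as a rotation vector (axis times angle).
In Python, from plant import state, grab_frame, camera_model, sign_off gives the robot as it stands.
- The arm moves only by the shell command python3 -m pendant 'ROWS'. ROWS is text: rows parted by semicolons, each of 7 numbers parted by spaces: the shift along the tool's x, y, z in units of 50 mm (1.0 is 50 mm), then the turn, a rotation vector about the tool's x, y, z in units of 6 degrees (1.0 is 6 degrees), then the opening, from 0 (shut) to 1 (fully open). In form: dx dy dz wx wy wz hand; .... A call has 1 to 20 rows; each row is the pose to reach, as a shift and turn from the pose commanded when the call began, along the tool's axes at that moment; what a row does not reach only later rows make up. A row lasts 1/10 s, in which the tool goes at most 50 mm and 8.59 degrees, less where a joint would pass 70% of its speed; a pose out of reach is approached as far as the arm can. A call with a gripper value outside its range is refused whole. The fingers move at their own pace and stop on an object; the grip force is fixed at half the most. Time passes only in rows, so rows that repeat a pose let the fingers close. It gives the time, the measured TCP pose, the force, the opening and the grip force at its end, in the units of the state.
- state(): the state, without advancing time (a new reading comes with each control period).
- grab_frame(name): name is "scene" or "top" or "wrist"; returns the picture (400x640x3 uint8, red, green, blue); there is no depth.
- camera_model(name): a dict with "camera_matrix" (3x3 intrinsics, pixels), "view" (4x4, takes a point from world to camera coordinates); the wrist camera has in their place "hand_eye" (4x4, takes a point from camera to tool coordinates, whose origin is the TCP and whose axes are the flange's). Camera axes: x right, y up, looking along -z (the intrinsics and any distortion apply to the point x, -y, -z); pixel columns grow to the right and rows downward; lengths in mm; the calibration is good to about 2 mm. A picture is of the moment at which its call begins: read the wrist's pose just before it. camera_model takes no time and is no camera call.
- sign_off(): hands the job in; it is judged then, once.
The state is a dict: "time": time; "joints": joint angles; "qd": joint speeds; "joint_efforts": joint torques, N m; "tcp_pos": TCP position; "tcp_rot": TCP orientation; "wrist_force": force on the tool from outside, world axes, zero at the start; "wrist_torque": the same for the moment, N m; "opening": finger opening in mm; "grasp_force": force on a finger pad.
Only numpy, scipy, OpenCV 4.12 (cv2) and the standard library are available. Lean on these libraries where they do the work, as an engineer would, in place of code of your own. Each camera call takes 0.05 s, during which the arm holds its last target. There are 200 camera calls.

TASK

Three snap plugs still stand proud in the strip of the rolling fixture. Take the palm board by its handle, lay its flat sole on the steel tube and, leaning on it gently, roll the tube along the lane so that it presses every plug flush in turn and ends in the nest against the stop; keep your fingers off the tube, keep board and fingers off the fixture and its plugs, and do not lift the tube. Then put the board back flat on its rest, and leave the other things on the bench where they are.

Things in the scene. Friction and masses are not known exactly. Their poses are not given: they have to be found in the camera images.
- fixture: aluminium rolling fixture, fixed, 160 (x) by 260 (y) mm; origin at the centre of its underside, z up, +y along the lane to the stop. White lane floor at z 16 mm, 122 mm wide, with rear lip (8 mm high, front face y -95). At y +52 the floor drops 3 mm into the nest. Side rail tops z 34, stop top z 40, its face y +81
- tube: plain steel tube, 36 mm diameter, 110 mm long, about 0.3 kg, lying across the lane; origin at its centre, own x axis along the tube (y and z turn as it rolls). Its thin wall dents if the board leans on it with more than about 25 N
- nest (a point): centre of the tube when it lies in the nest against the stop (fixture y = +63 mm, 31 mm above the fixture's underside); axes as the fixture
- board: palm board: plywood plate 150 by 150 by 12 mm, on top a wooden handle bar 76 mm long (x), 24 mm wide (y), up to 60 mm above the origin; 0.3 kg; origin at the centre of the plate's underside, z up. Below it a black rubber sole, 76 (x) by 148 mm (y), flat and rigid; worn, so its face stands 6 to 14 mm below the plate, different each time, not measured
- rest: wooden rest fixed to the bench, 170 (x) by 190 mm; origin at the centre of its underside. Two rails along its y, 18 mm wide, centred at x = +-66 mm, tops 36 mm above the origin, carry the board's plate by its edges, the sole hanging free between them (114 mm gap); the board's x lies along the rest's x
- socket_a: white round plastic cup with a rib, 44 mm diameter, 45 mm high, bystander; origin at the centre of its underside
- socket_b: another of the same, bystander
- screw_tray: grey tray, 100 (x) by 130 (y) by 30 mm, bystander; origin at the centre of its underside
- driver: white power screwdriver lying along its x, about 220 mm long and 43 mm high, bystander; origin under its middle
- plug0 (a joint): travel in m of the first plug that the tube meets: 0 = standing 4 mm proud of the lane floor, 0.004 = flush; moves stiffly, about 7 N straight down, and stays where it is left
- hole0 (a point): point on the lane floor at the centre of that plug (plug 0: grey dome 16 mm across, on the lane's centre line, fixture y = -15 mm)
- plug1 (a joint): travel in m of the second plug that the tube meets: 0 = standing 4 mm proud of the lane floor, 0.004 = flush; moves stiffly, about 7 N straight down, and stays where it is left
- hole1 (a point): point on the lane floor at the centre of that plug (plug 1: grey dome 16 mm across, on the lane's centre line, fixture y = +10 mm)
- plug2 (a joint): travel in m of the third plug that the tube meets: 0 = standing 4 mm proud of the lane floor, 0.004 = flush; moves stiffly, about 7 N straight down, and stays where it is left
- hole2 (a point): point on the lane floor at the centre of that plug (plug 2: grey dome 16 mm across, on the lane's centre line, fixture y = +35 mm)
Not all that is in view belongs to the job. Leave any orange look-alike of the board alone. Several things have the shape of the tube; the one meant has the colours described above.

How it is judged:
By the outcome, as a careful person would: the job done as asked, in the order asked, and still so for the second after the job is handed in, with the robot touching nothing.
It also fails if it takes over 72 s, if anything falls off the work surface, if the arm or the gripper's body presses on something with over 40 N, if the wrist force passes 120 N, or if a joint passes its speed limit or range.

## Working session

There is one attempt and no reset: what is moved stays moved. The work goes in short steps, Python scripts to look and compute and a shell command to move; the robot and the scene stay as the last step left them, time stands still between calls to the robot, and variables do not carry over. Pictures are saved under pics/ and viewed, at most 10 in all, crops included, and the job is handed in when it is done.

```bash
mkdir -p pics
python3 - <<'E'
from plant import *
import cv2,numpy as np
s=state();print(s)
for n in("scene","top"):
    f=grab_frame(n);cv2.imwrite(f"pics/{n}0.png",f[:,:,::-1]);m=camera_model(n);print(n,m)
print(camera_model("wrist"))
E
```

```text
{'time': 0.0, 'joints': array([ 1.55865866e+00,  4.08175896e-02,  8.37837627e-02, -4.87435436e-04,
       -1.61550494e+00, -3.33705532e-01]), 'qd': array([ 0.00117215, -0.00122884, -0.00115142,  0.00050488, -0.00166   ,
       -0.00017132]), 'joint_efforts': array([-3.73357835e-06, -3.68203926e+01,  3.47414625e+01,  6.93200245e+00,
       -5.31007492e-03,  5.44438265e-06]), 'tcp_pos': array([203.20496317, 564.22288954, 252.25601244]), 'tcp_rot': array([ 3.09297446e+00, -5.40203512e-01, -3.16704592e-04]), 'wrist_force': array([-1.07896624, -0.22325588,  0.0715313 ]), 'wrist_torque': array([ 0.0390528 ,  0.01054453, -0.03200561]), 'grasp_force': 0.0, 'opening': 85.62090699089148}
scene {'camera_matrix': array([[396.59395785,   0.        , 316.18210279],
       [  0.        , 396.59395785, 207.37691643],
       [  0.        ,   0.        ,   1.        ]]), 'view': array([[ 1.54797649e-01,  9.87885662e-01,  1.09364835e-02,
         7.79515502e+00],
       [-7.64213958e-01,  1.12718972e-01,  6.35036581e-01,
         3.93082934e+02],
       [ 6.26110784e-01, -1.06659983e-01,  7.72404644e-0
[... 469 characters left out ...]
,
       [-5.07824302e-02, -1.39769724e-02,  9.98611931e-01,
        -1.02183808e+03],
       [ 0.00000000e+00,  0.00000000e+00,  0.00000000e+00,
         1.00000000e+00]])}
{'camera_matrix': array([[321.93668537,   0.        , 321.4655657 ],
       [  0.        , 321.93668537, 201.61285567],
       [  0.        ,   0.        ,   1.        ]]), 'hand_eye': array([[-1.85057070e-04,  9.55408169e-01,  2.95288329e-01,
         7.52064101e+01],
       [ 9.99999343e-01, -1.57306664e-04,  1.13566635e-03,
        -1.28490816e+00],
       [ 1.13147573e-03,  2.95288345e-01, -9.55407511e-01,
        -1.19946619e+02],
       [ 0.00000000e+00,  0.00000000e+00,  0.00000000e+00,
         1.00000000e+00]])}
```

View pics/top0.png

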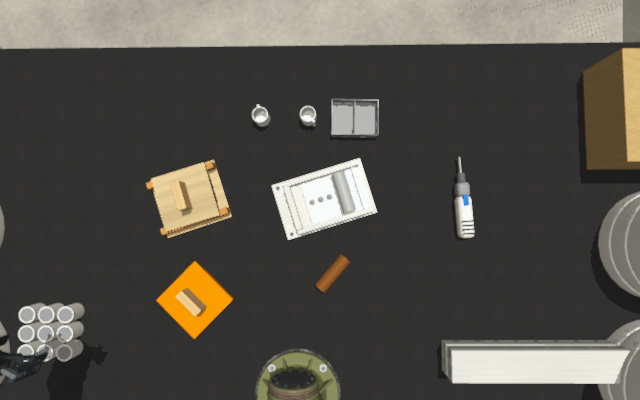

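View pics/scene0.png

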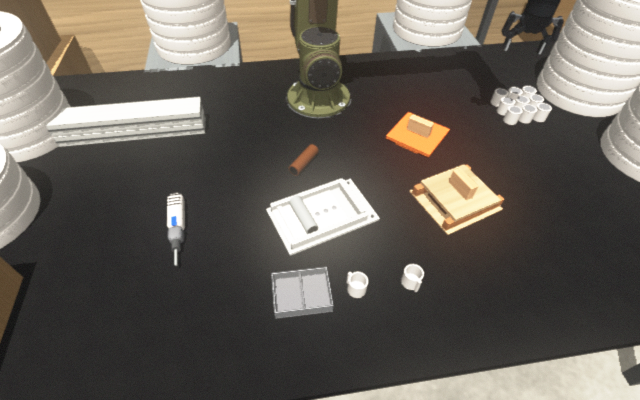

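Run:
```python
import cv2
f=cv2.imread('pics/top0.png')[150:310,140:390]
cv2.imwrite('pics/c1.png',cv2.resize(f,None,fx=3.2,fy=3.2,interpolation=cv2.INTER_CUBIC))
```

```text
(no output)
```

View pics/c1.png

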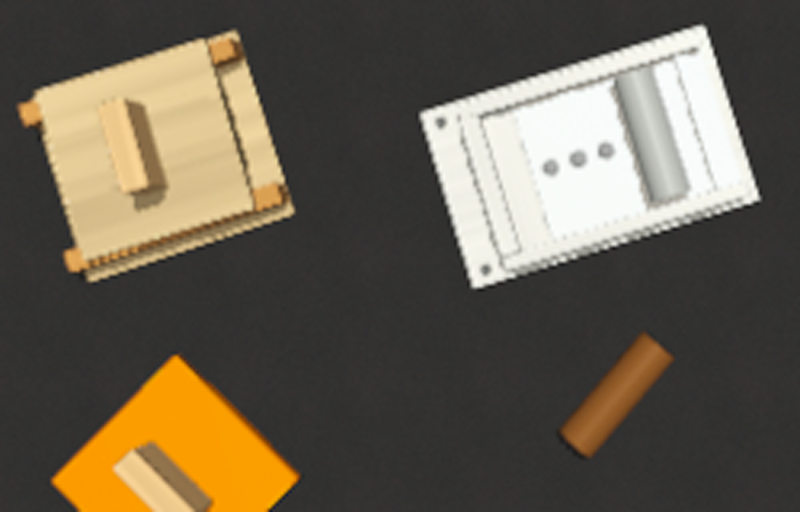

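Steel tube at top px (344,192), lying across the lane, is the one meant; the brown (333,273) is a look-alike. The wooden board on its rest (190,198) is meant, the orange (195,300) is not. The crop confirms both.

```bash
cat > h.py <<'E'
import numpy as np,cv2
from scipy.spatial.transform import Rotation as R
from plant import *
np.set_printoptions(precision=2,suppress=True)
def toolT(s):
    T=np.eye(4);T[:3,:3]=R.from_rotvec(s['tcp_rot']).as_matrix();T[:3,3]=s['tcp_pos'];return T
def cast(name,px,z,s=None):
    m=camera_model(name);C=toolT(s)@m['hand_eye'] if name=='wrist' else np.linalg.inv(m['view'])
    px=np.atleast_2d(px).astype(float);n=np.c_[px,np.ones(len(px))]@np.linalg.inv(m['camera_matrix']).T
    d=(n*[1,-1,-1])@C[:3,:3].T;o=C[:3,3];return o+d*((z-o[2])/d[:,2])[:,None]
def yaw(s): # angle of tool y axis and x axis in world
    M=toolT(s)[:3,:3];return np.degrees([np.arctan2(M[1,0],M[0,0]),np.arctan2(M[1,1],M[0,1])]),M
def delta(p,ang=None): # world target p, desired yaw (deg) of tool x axis, tool down -> row
    s=state();T=toolT(s);d=T[:3,:3].T@(np.array(p)-T[:3,3])/50
    w=np.zeros(3)
    if ang is not None:
        a=np.radians(ang);M=np.c_[[np.cos(a),np.sin(a),0],[np.sin(a),-np.cos(a),0],[0,0,-1]]
        w=np.degrees(R.from_matrix(T[:3,:3].T@M).as_rotvec())/6
    print('row',d,w,'joints',s['joints'],'t',s['time'])
E
python3 - <<'E'
from h import *
s=state();print(yaw(s))
f=lambda a:np.array(a)/3.2+[140,150]
print('handle',cast('top',f([[100,100],[125,97],[157,185],[133,193]]),96))
print('plugs',cast('top',f([[550,167],[578,158],[606,150]]),19))
print('tube',cast('top',f([[637,70],[668,197]]),52))
h=cast('top',f([[129,144]]),96)[0];print(h)
E
```

```text
(array([ -19.81, -109.81]), array([[ 0.94, -0.34, -0.  ],
       [-0.34, -0.94, -0.  ],
       [ 0.  ,  0.  , -1.  ]]))
handle [[571.35 318.67  96.  ]
 [573.69 298.45  96.  ]
 [502.64 271.49  96.  ]
 [496.28 290.75  96.  ]]
plugs [[519.79 -41.45  19.  ]
 [527.49 -65.68  19.  ]
 [534.32 -89.9   19.  ]]
tube [[ 599.33 -115.76   52.  ]
 [ 492.69 -140.98   52.  ]]
[535.71 294.61  96.  ]
```

Run:
```python
from h import *
delta([535.7,294.6,235],20.5)
```

```text
row [8.08 2.82 0.35] [ 0.02  0.   -6.72] joints [ 1.56  0.04  0.08 -0.   -1.62 -0.33] t 0.1
```

```bash
R="8.08 2.82 0.35 0.02 0 -6.72 1"; python3 -m pendant '2.7 0.94 0.12 0 0 -2.2 1;5.4 1.88 0.23 0 0 -4.5 1;8.08 2.82 0.35 0.02 0 -6.72 1;8.08 2.82 0.35 0.02 0 -6.72 1;8.08 2.82 0.35 0.02 0 -6.72 1;8.08 2.82 0.35 0.02 0 -6.72 1;8.08 2.82 0.35 0.02 0 -6.72 1;8.08 2.82 0.35 0.02 0 -6.72 1;8.08 2.82 0.35 0.02 0 -6.72 1;8.08 2.82 0.35 0.02 0 -6.72 1;8.08 2.82 0.35 0.02 0 -6.72 1;8.08 2.82 0.35 0.02 0 -6.72 1;8.08 2.82 0.35 0.02 0 -6.72 1;8.08 2.82 0.35 0.02 0 -6.72 1'
python3 - <<'E'
from h import *
s=state();print(s['tcp_pos'],yaw(s)[0],s['joints'])
cv2.imwrite('pics/w1.png',grab_frame('wrist')[:,:,::-1]);np.save('w1.npy',s,allow_pickle=True)
E
```

```text
time: 1.5
tcp_pos: [535.0, 295.7, 236.0]
tcp_rot: [-3.089, -0.561, -0.001]
wrist_force: [-0.0, -0.5, -0.0]
opening: 85.5
grasp_force: 0.0
[534.99 295.72 236.05] [ 20.6 -69.4] [ 0.83  0.07  0.08 -0.   -1.58  1.1 ]
```

View pics/w1.png

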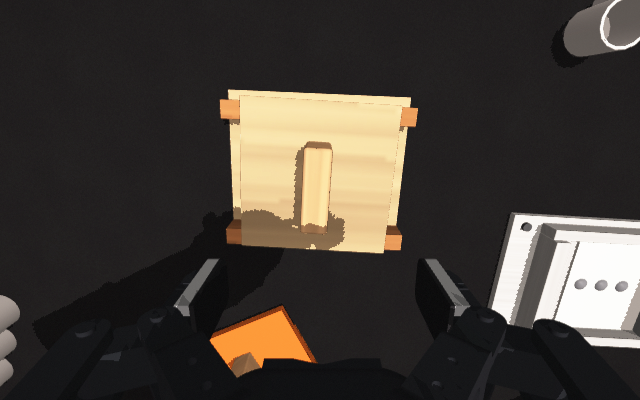

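Picture: handle top face corners about (305,149),(331,149),(327,232),(302,231); plate corners (241,96),(404,103),(385,252),(237,246); rail-end posts at (230,108),(408,117),(234,232),(393,242).

Run:
```python
from h import *
s=np.load('w1.npy',allow_pickle=True).item()
img=cv2.imread('pics/w1.png')
h=cast('wrist',[[305,149],[331,149],[327,232],[302,231]],96,s);print(h,h.mean(0))
b=cast('wrist',[[241,96],[404,103],[385,252],[237,246]],48,s);print(b,b.mean(0))
for P in(h,b):
    u=P[0]+P[1]-P[2]-P[3];v=P[0]+P[3]-P[1]-P[2]
    print(np.degrees(np.arctan2(u[1],u[0])),np.degrees(np.arctan2(v[1],v[0])),np.linalg.norm(u)/2,np.linalg.norm(v)/2)
p=cast('wrist',[[580,284],[601,285],[621,286]],19,s);print(p)
c=h.mean(0)*.5+b.mean(0)*.5
delta([c[0],c[1],77],18.5)
```

```text
[[567.54 323.84  96.  ]
 [574.91 304.25  96.  ]
 [506.55 281.62  96.  ]
 [499.76 302.3   96.  ]] [537.19 303.    96.  ]
[[585.21 394.68  48.  ]
 [631.8  253.35  48.  ]
 [488.57 208.82  48.  ]
 [440.27 356.4   48.  ]] [536.46 303.31  48.  ]
17.97556075493815 109.37709400975939 71.5687471063065 21.338666089973774
16.03182443895684 108.1824430739438 149.90760596766805 152.0500047104322
[[520.92 -35.09  19.  ]
 [528.55 -59.12  19.  ]
 [535.78 -82.08  19.  ]]
row [ 0.08 -0.12  3.18] [-0.02 -0.01  0.35] joints [ 0.83  0.07  0.08 -0.   -1.58  1.1 ] t 1.55
```

```bash
python3 -m pendant '0.08 -0.12 1 0 0 0.4 1;0.08 -0.12 1.7 0 0 0.4 1;0.08 -0.12 1.9 0 0 0.4 1;0.08 -0.12 1.9 0 0 0.4 1;0.08 -0.12 1.9 0 0 0.4 1'
python3 - <<'E'
from h import *
s=state();print(s['tcp_pos'],yaw(s)[0])
cv2.imwrite('pics/w2.png',grab_frame('wrist')[:,:,::-1]);np.save('w2.npy',s,allow_pickle=True)
E
```

```text
time: 2.05
tcp_pos: [538.1, 302.6, 143.4]
tcp_rot: [-3.1, -0.495, -0.005]
wrist_force: [0.5, -0.4, 0.5]
opening: 85.6
grasp_force: 0.0
[538.13 302.61 143.43] [ 18.14 -71.86]
```

View pics/w2.png

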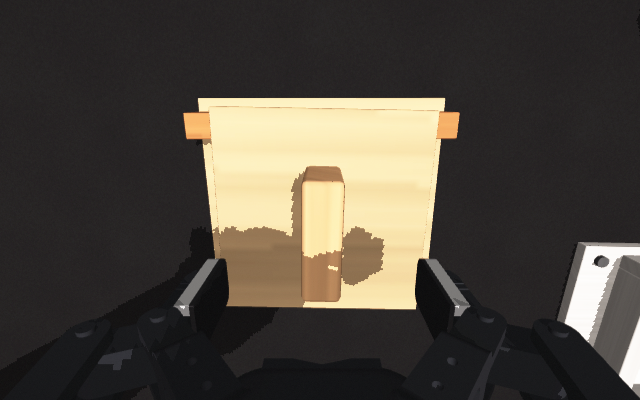

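Handle top corners (303,181),(344,181),(341,301),(302,301), centred between finger tips (228 and 417, mid 322).

Run:
```python
from h import *
s=np.load('w2.npy',allow_pickle=True).item()
h=cast('wrist',[[303,181],[344,181],[341,301],[302,301]],96,s);print(h.mean(0))
b=cast('wrist',[[209,107],[440,110],[415,309],[214,306]],48,s);print(b.mean(0))
for P in(h,b):
    u=P[0]+P[1]-P[2]-P[3];v=P[0]+P[3]-P[1]-P[2]
    print(np.degrees(np.arctan2(u[1],u[0])),np.degrees(np.arctan2(v[1],v[0])),np.linalg.norm(u)/2,np.linalg.norm(v)/2)
delta([h.mean(0)[0],h.mean(0)[1],77],18)
```

```text
[537.05 303.15  96.  ]
[535.46 305.14  48.  ]
17.303468845498607 108.2063934480764 73.92035186516188 22.66066196553805
15.299374083403572 107.33297180653501 148.9370436845138 152.542194678917
row [-0.03 -0.01  1.34] [-0.03 -0.04  0.02] joints [ 0.84  0.1  -0.05 -0.   -1.41  1.05] t 2.1
```

```bash
python3 -m pendant '-0.03 0 0.7 -0.03 -0.03 0.08 1;-0.03 0 1.1 -0.03 -0.03 0.08 1;-0.03 0 1.32 -0.03 -0.03 0.08 1;-0.03 0 1.32 -0.03 -0.03 0.08 1;-0.03 0 1.32 -0.03 -0.03 0.08 1;-0.03 0 1.32 -0.03 -0.03 0.08 0;-0.03 0 1.32 -0.03 -0.03 0.08 0;-0.03 0 1.32 -0.03 -0.03 0.08 0;-0.03 0 1.32 -0.03 -0.03 0.08 0;-0.03 0 1.32 -0.03 -0.03 0.08 0;-0.03 0 1.32 -0.03 -0.03 0.08 0;-0.03 0 1.32 -0.03 -0.03 0.08 0;-0.03 0 1.32 -0.03 -0.03 0.08 0;-0.03 0 1.32 -0.03 -0.03 0.08 0'
```

```text
time: 3.5
tcp_pos: [536.0, 302.0, 75.2]
tcp_rot: [3.103, 0.481, -0.003]
wrist_force: [-0.6, 0.6, 4.1]
opening: 23.6
grasp_force: 59.5
```

```bash
python3 -m pendant '0 0 -0.1 0 0 0 0;0 0 -0.3 0 0 0 0;0 0 -0.6 0 0 0 0;0 0 -1 0 0 0 0;0 0 -1.5 0 0 0 0;0 0 -2 0 0 0 0;0 0 -2.5 0 0 0 0;0 0 -2.9 0 0 0 0;0 0.6 -2.9 0 0 0 0;0 1.3 -2.9 0 0 0 0;0 2 -2.9 0 0 0 0;0 2.7 -2.9 0 0 0 0;0 3.4 -2.9 0 0 0 0;0 3.6 -2.9 0 0 0 0;0 3.6 -2.9 0 0 0 0;0 3.6 -2.9 0 0 0 0;0 3.6 -2.9 0 0 0 0'
python3 - <<'E'
from h import *
s=state();print(s['tcp_pos'],yaw(s)[0],s['wrist_force'])
a=grab_frame('wrist')[:,:,::-1];np.save('w3.npy',s,allow_pickle=True);cv2.imwrite('pics/w3.png',a)
b=grab_frame('top')[:,:,::-1];cv2.imwrite('pics/top1.png',b)
E
```

```text
time: 5.2
tcp_pos: [590.4, 131.5, 220.2]
tcp_rot: [3.103, 0.483, -0.004]
wrist_force: [0.2, 0.7, -3.7]
opening: 23.3
grasp_force: 59.4
[590.41 131.47 220.23] [ 17.69 -72.31] [ 0.2   0.74 -3.71]
```

View pics/w3.png

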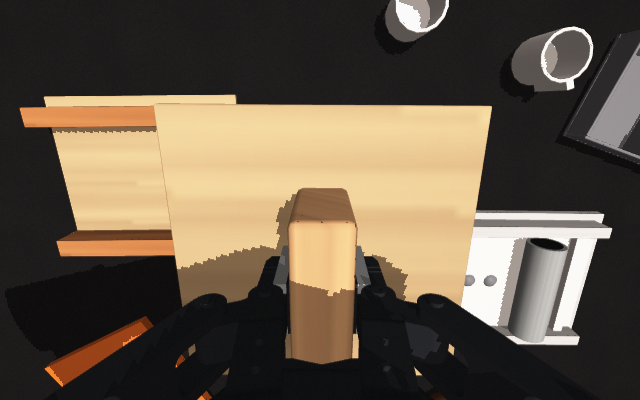

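Tube silhouette runs from ends (526..567,~243) to (509..559,~336); two plugs show at (469,280),(490,280); tall fixture edge beyond. Rest rails at left (rows ~117 and ~248).

Run:
```python
from h import *
s=np.load('w3.npy',allow_pickle=True).item()
t=cast('wrist',[[546.5,243.5],[534,335.5]],34,s);p=cast('wrist',[[469,280],[490,280]],19,s)
print('wrist tube',t,t.mean(0),np.degrees(np.arctan2(*(t[0]-t[1])[[1,0]])));print('plugs',p)
b=cv2.imread('pics/top1.png');c=b[150:250,262:390];hsv=cv2.cvtColor(c,cv2.COLOR_BGR2HSV)
m=((hsv[...,2]>150)&(hsv[...,1]<60)).astype(np.uint8)
C=max(cv2.findContours(cv2.morphologyEx(m,cv2.MORPH_CLOSE,np.ones((9,9))),0,2)[0],key=cv2.contourArea)
r=cv2.boxPoints(cv2.minAreaRect(C))+[262,150];w=cast('top',r,25);print('fix',r,w,w.mean(0))
e=[(w[i]-w[i-1])[:2] for i in range(4)];print([(np.linalg.norm(v),np.degrees(np.arctan2(v[1],v[0]))) for v in e])
g=cv2.cvtColor(c,cv2.COLOR_BGR2GRAY)
mt=((g<190)&(g>90)).astype(np.uint8)
mt=cv2.morphologyEx(mt,cv2.MORPH_OPEN,np.ones((4,4)))
for k in cv2.findContours(mt,0,2)[0]:
    if cv2.contourArea(k)>150:
        r=cv2.minAreaRect(k);q=cv2.boxPoints(r)+[262,150];w=cast('top',q,38);print('tube?',r,w.mean(0))
        for v in (w[1]-w[0],w[2]-w[1]): print(np.linalg.norm(v),np.degrees(np.arctan2(v[1],v[0])))
```

```text
wrist tube [[ 599.61 -109.39   34.  ]
 [ 493.11 -153.36   34.  ]] [ 546.36 -131.38   34.  ] 22.43313406676183
plugs [[529.88 -61.52  19.  ]
 [537.08 -84.13  19.  ]]
fix [[270.07 184.8 ]
 [359.89 156.86]
 [377.09 212.15]
 [287.27 240.09]] [[ 567.98   73.67   25.  ]
 [ 644.31 -174.54   25.  ]
 [ 491.49 -220.27   25.  ]
 [ 415.84   25.93   25.  ]] [529.91 -73.8   25.  ]
[(np.float64(159.44931414383748), np.float64(17.42078227969959)), (np.float64(259.68854217201374), np.float64(-72.90585542263005)), (np.float64(159.514049307778), np.float64(-163.34201159104262)), (np.float64(257.5652827657219), np.float64(107.08019587013122))]
tube? ((77.47152709960938, 44.50889587402344), (43.011253356933594, 6.323430061340332), 72.6459732055664) [ 539.59 -117.02   38.  ]
17.21710571647363 -72.83499555958807
116.92494245456545 -163.04637582985833
```

Run:
```python
from h import *
g=cv2.imread('pics/w3.png',0);
for r in(265,290,315):print(r,g[r,495:600].tolist())
g=cv2.imread('pics/top1.png',0)
for r in(180,190,200):print(r,g[r,325:370].tolist())
```

```text
265 [250, 250, 250, 250, 250, 250, 250, 250, 250, 250, 250, 250, 250, 250, 249, 157, 157, 157, 158, 157, 158, 157, 158, 157, 156, 133, 52, 52, 52, 54, 57, 60, 63, 71, 77, 87, 95, 103, 111, 116, 121, 126, 131, 137, 144, 152, 155, 158, 164, 169, 172, 175, 182, 185, 183, 182, 188, 193, 196, 194, 194, 195, 198, 203, 197, 192, 188, 182, 165, 102, 86, 85, 86, 85, 95, 230, 250, 250, 249, 249, 249, 249, 250, 249, 249, 249, 249, 249, 249, 249, 249, 241, 236, 235, 192, 28, 28, 29, 28, 28, 28, 26, 29, 30, 27]
290 [250, 250, 250, 250, 250, 250, 250, 250, 250, 249, 157, 156, 157, 157, 157, 157, 157, 157, 156, 154, 82, 53, 53, 54, 54, 57, 60, 67, 76, 84, 92, 101, 108, 114, 120, 126, 130, 136, 143, 151, 154, 159, 163, 169, 172, 176, 182, 184, 181, 185, 188, 194, 194, 193, 192, 195, 199, 200, 195, 191, 183, 177, 135, 84, 85, 85, 85, 88, 147, 250, 249, 249, 249, 249, 249, 249, 249, 249, 249, 249, 249, 249, 249, 249, 241, 236, 235, 98, 28, 29, 29, 30, 29, 29, 28, 28, 28, 29, 26, 29, 27, 28, 28, 27, 28]
315 [250, 250, 250, 250, 249, 157, 156, 156, 157, 157, 157, 157, 157, 156, 154, 54, 52, 53, 53, 56, 
[... 376 characters left out ...]
 26, 28, 27]
180 [249, 249, 249, 249, 249, 242, 212, 165, 128, 139, 160, 174, 185, 192, 203, 213, 209, 202, 193, 187, 176, 192, 236, 249, 249, 249, 249, 249, 235, 209, 249, 249, 249, 249, 249, 250, 249, 249, 248, 245, 244, 228, 132, 49, 49]
190 [249, 249, 249, 249, 249, 249, 249, 249, 249, 236, 166, 131, 136, 158, 173, 184, 191, 201, 212, 210, 203, 194, 187, 178, 181, 223, 249, 249, 249, 249, 249, 234, 192, 237, 249, 249, 249, 249, 249, 250, 249, 249, 246, 244, 237]
200 [249, 249, 249, 246, 237, 240, 249, 249, 249, 249, 249, 249, 236, 169, 139, 132, 155, 170, 181, 190, 199, 209, 211, 203, 195, 189, 180, 181, 220, 249, 249, 249, 249, 249, 236, 192, 229, 249, 249, 249, 249, 249, 249, 249, 249]
```

Run:
```python
from h import *
s=np.load('w3.npy',allow_pickle=True).item()
a=cast('wrist',[[542,265],[536.2,290],[530.2,315]],34,s)
b=cast('top',[[338.8,180],[342,190],[345.2,200]],34)
u=np.array([-.294,.956]);x=np.array([.956,.294])
for P in(a,b):
  d=P[0]-P[2];print(P,np.degrees(np.arctan2(d[1],d[0])),'along',(P[:,:2]-[532.1,-69.3])@u,(P[:,:2]-[532.1,-69.3])@x)
q=cast('top',np.array([[550,167],[578,158],[606,150]])/3.2+[139.66,149.66],19);print('top plugs along',(q[:,:2]-[532.1,-69.3])@u,(q[:,:2]-[532.1,-69.3])@x)
# rear outer bottom edge
r=cast('wrist',[[589,265],[582,290],[575,315]],14,s);print('rear',(r[:,:2]-[532.1,-69.3])@u)
delta([0,0,0],17.1)
```

```text
[[ 576.02 -117.33   34.  ]
 [ 547.05 -126.42   34.  ]
 [ 516.45 -135.79   34.  ]] 17.216843183329004 along [-58.83 -59.   -58.96] [ 27.87  -2.5  -34.51]
[[ 579.41 -115.63   34.  ]
 [ 551.99 -124.19   34.  ]
 [ 524.65 -132.73   34.  ]] 17.338683723290018 along [-58.2  -58.32 -58.45] [ 31.61   2.88 -25.77]
top plugs along [ 30.86   5.44 -19.73] [-2.4  -2.17 -2.76]
rear [-127.36 -127.56 -127.76]
row [-12.04  -1.09   4.43] [0.01 0.02 0.1 ] joints [ 0.55  0.05  0.04  0.   -1.56  1.33] t 5.3
```

Run:
```python
from h import *
delta([566.5,-181.2,120],17.2);delta([566.5,-181.2,180],17.2)
```

```text
row [-2.35  5.81  2.01] [0.01 0.02 0.08] joints [ 0.55  0.05  0.04  0.   -1.56  1.33] t 5.3
row [-2.36  5.81  0.81] [0.01 0.02 0.08] joints [ 0.55  0.05  0.04  0.   -1.56  1.33] t 5.3
```

```bash
python3 -m pendant '-0.2 0.6 0 0 0 0 0;-0.5 1.3 0 0 0 0 0;-0.8 2 0 0 0 0 0;-1.1 2.7 0.1 0 0 0.1 0;-1.4 3.4 0.3 0 0 0.1 0;-1.7 4.1 0.5 0 0 0.1 0;-2 4.8 0.7 0 0 0.1 0;-2.3 5.5 0.8 0 0 0.1 0;-2.36 5.81 1 0 0 0.1 0;-2.36 5.81 1.3 0 0 0.1 0;-2.36 5.81 1.6 0 0 0.1 0;-2.36 5.81 1.9 0 0 0.1 0;-2.36 5.81 2 0 0 0.1 0;-2.36 5.81 2 0 0 0.1 0;-2.36 5.81 2 0 0 0.1 0;-2.36 5.81 2 0 0 0.1 0;-2.36 5.81 2 0 0 0.1 0;-2.36 5.81 2 0 0 0.1 0'
python3 - <<'E'
from h import *
s=state();print(s['tcp_pos'],yaw(s)[0],s['wrist_force'],s['wrist_torque'])
delta([566.5,-181.2,108],17.2)
E
```

```text
time: 7.1
tcp_pos: [566.2, -182.3, 121.2]
tcp_rot: [3.105, 0.465, -0.002]
wrist_force: [-0.5, 0.1, -2.6]
opening: 23.2
grasp_force: 59.7
[ 566.18 -182.29  121.23] [ 17.03 -72.97] [-0.51  0.12 -2.56] [-0.01  0.02 -0.02]
row [ 0.01 -0.02  0.26] [ 0.02  0.02 -0.03] joints [ 0.03  0.05 -0.14  0.   -1.38  1.84] t 7.1
```

```bash
python3 -m pendant '0 0 0.15 0 0 -0.02 0;0 0 0.26 0 0 -0.02 0;0 0 0.28 0 0 -0.02 0;0 0 0.3 0 0 -0.02 0;0 0 0.3 0 0 -0.02 0;0 0 0.3 0 0 -0.02 0'|grep -E 'pos|force'; python3 -m pendant '0 0 0.02 0 0 0 0;0 0 0.04 0 0 0 0;0 0 0.04 0 0 0 0;0 0 0.04 0 0 0 0'|grep -E 'pos|wrist'; python3 -m pendant '0 0 0.02 0 0 0 0;0 0 0.04 0 0 0 0;0 0 0.04 0 0 0 0'|grep -E 'pos|wrist'
```

```text
tcp_pos: [566.1, -182.4, 105.9]
wrist_force: [0.1, 0.3, -3.5]
grasp_force: 59.8
tcp_pos: [565.9, -182.3, 103.7]
wrist_force: [-0.6, -0.9, -2.6]
tcp_pos: [566.0, -182.4, 101.9]
wrist_force: [0.3, -0.1, -1.9]
```

```bash
python3 -c "
from h import *
s=state();print(s['wrist_force'],s['wrist_torque'])"; python3 -m pendant '0 0 0.02 0 0 0 0;0 0 0.02 0 0 0 0'|grep -E 'pos|wrist';  python3 -c "
from h import *
s=state();print(s['wrist_force'],s['wrist_torque'])"
```

```text
[ 0.32 -0.13 -1.91] [ 0.05 -0.02  0.02]
tcp_pos: [566.2, -182.6, 101.7]
wrist_force: [-2.4, -0.9, 2.8]
[-2.4  -0.91  2.76] [0.08 0.66 0.06]
```

```bash
python3 -m pendant '0 0 0 0 0 0 0;0 0 0 0 0 0 0'|grep -E 'pos|wrist';  python3 -c "
from h import *
s=state();print(yaw(s)[0],s['wrist_force'],s['wrist_torque'],s['opening'])
cv2.imwrite('pics/s1.png',cv2.resize(grab_frame('scene')[120:300,180:460,::-1],None,fx=2.8,fy=2.8))"
```

```text
tcp_pos: [566.2, -182.6, 101.6]
wrist_force: [-1.9, -1.2, 5.8]
[ 17.15 -72.85] [-1.87 -1.15  5.76] [0.15 0.89 0.06] 23.352525211628862
```

View pics/s1.png

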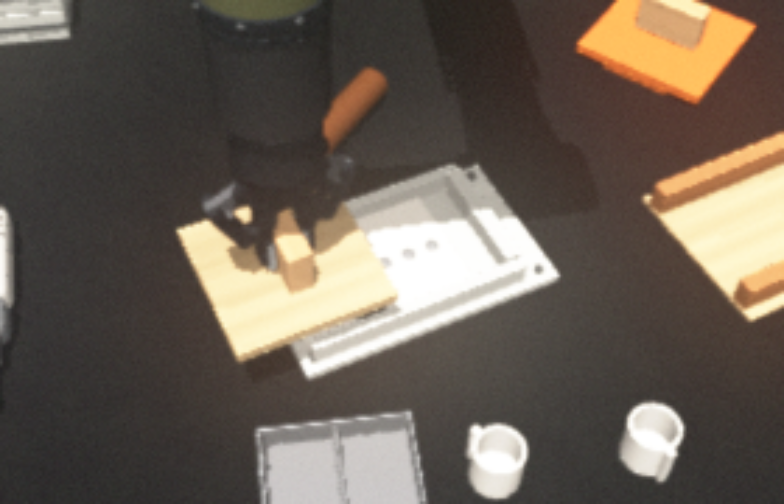

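Board sits flat on the tube (board over the fixture's right end, plugs clear at crop (385..430,250)). Start rolling.

```bash
python3 -m pendant '0 -0.06 0 0 0 0 0;0 -0.14 0 0 0 0 0;0 -0.22 0 0 0 0 0;0 -0.3 0 0 0 0 0;0 -0.3 0 0 0 0 0'|grep -E 'pos|wrist'; python3 -m pendant '0 -0.06 0 0 0 0 0;0 -0.14 0 0 0 0 0;0 -0.22 0 0 0 0 0;0 -0.3 0 0 0 0 0;0 -0.3 0 0 0 0 0'|grep -E 'pos|wrist'
```

```text
tcp_pos: [561.6, -167.9, 101.7]
wrist_force: [-2.6, -0.3, 4.9]
tcp_pos: [557.2, -153.6, 101.7]
wrist_force: [-3.3, -0.8, 5.9]
```

```bash
for i in 1 2 3 4; do :; done; python3 -m pendant '0 -0.06 0 0 0 0 0;0 -0.12 0 0 0 0 0;0 -0.2 0 0 0 0 0;0 -0.2 0 0 0 0 0'|grep -E 'pos|wrist'; python3 -m pendant '0 -0.06 0 0 0 0 0;0 -0.12 0 0 0 0 0;0 -0.2 0 0 0 0 0;0 -0.2 0 0 0 0 0'|grep -E 'pos|wrist'; python3 -m pendant '0 -0.05 0 0 0 0 0;0 -0.1 0 0 0 0 0;0 -0.1 0 0 0 0 0'|grep -E 'pos|wrist'
```

```text
tcp_pos: [554.3, -144.1, 101.7]
wrist_force: [-2.7, -0.6, 5.3]
tcp_pos: [551.4, -134.5, 101.7]
wrist_force: [-1.3, 0.0, 5.9]
tcp_pos: [550.0, -130.1, 101.7]
wrist_force: [-2.6, -1.6, 5.9]
```

```bash
python3 -m pendant '0 -0.05 0 0 0 0 0;0 -0.1 0 0 0 0 0;0 -0.1 0 0 0 0 0'|grep -E 'pos|wrist'; python3 -m pendant '0 -0.05 0 0 0 0 0;0 -0.1 0 0 0 0 0;0 -0.1 0 0 0 0 0'|grep -E 'pos|wrist'
```

```text
tcp_pos: [548.6, -125.4, 101.8]
wrist_force: [-1.3, -1.9, 5.8]
tcp_pos: [547.2, -120.5, 101.8]
wrist_force: [-1.1, -1.4, 5.0]
```

```bash
python3 -m pendant '0 -0.05 0 0 0 0 0;0 -0.1 0 0 0 0 0;0 -0.1 0 0 0 0 0'|grep -E 'pos|wrist'; python3 -m pendant '0 -0.05 0 0 0 0 0;0 -0.1 0 0 0 0 0;0 -0.1 0 0 0 0 0'|grep -E 'pos|wrist'
```

```text
tcp_pos: [545.7, -115.6, 101.8]
wrist_force: [-2.1, -1.6, 5.6]
tcp_pos: [544.2, -110.8, 101.8]
wrist_force: [-2.6, -1.2, 5.9]
```

```bash
python3 -m pendant '0 -0.05 0 0 0 0 0;0 -0.1 0 0 0 0 0;0 -0.15 0 0 0 0 0;0 -0.2 0 0 0 0 0;0 -0.2 0 0 0 0 0'|grep -E 'pos|wrist'; python3 -m pendant '0 -0.05 0 0 0 0 0;0 -0.1 0 0 0 0 0;0 -0.15 0 0 0 0 0;0 -0.2 0 0 0 0 0;0 -0.2 0 0 0 0 0'|grep -E 'pos|wrist'; python3 -c "
from h import *
cv2.imwrite('pics/s2.png',cv2.resize(grab_frame('scene')[150:270,240:400,::-1],None,fx=4.5,fy=4.5,interpolation=cv2.INTER_CUBIC))"
```

```text
tcp_pos: [541.2, -101.1, 101.8]
wrist_force: [-2.2, -0.4, 6.9]
tcp_pos: [538.3, -91.6, 101.7]
wrist_force: [-3.1, -0.7, 5.7]
```

View pics/s2.png

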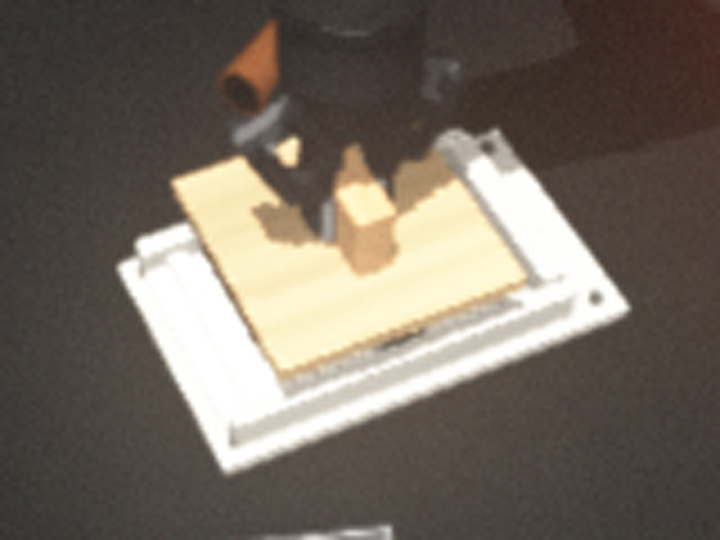

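```bash
python3 -m pendant '0 0 0.01 0 0 0 0;0 0.08 0.01 0 0 0 0;0 0.16 0.01 0 0 0 0;0 0.24 0.01 0 0 0 0;0 0.32 0.01 0 0 0 0;0 0.32 0.01 0 0 0 0'|grep -E 'pos|wrist'; python3 -m pendant '0 -0.08 0 0 0 0 0;0 -0.16 0 0 0 0 0;0 -0.24 0 0 0 0 0;0 -0.32 0 0 0 0 0;0 -0.4 0 0 0 0 0;0 -0.48 0 0 0 0 0;0 -0.48 0 0 0 0 0'|grep -E 'pos|wrist'
```

```text
tcp_pos: [543.3, -107.7, 101.8]
wrist_force: [-3.7, -1.9, 8.1]
tcp_pos: [536.0, -84.0, 101.7]
wrist_force: [-3.5, -0.4, 7.9]
```

```bash
python3 -m pendant '0 -0.06 0 0 0 0 0;0 -0.12 0 0 0 0 0;0 -0.18 0 0 0 0 0;0 -0.24 0 0 0 0 0;0 -0.3 0 0 0 0 0;0 -0.3 0 0 0 0 0'|grep -E 'pos|wrist'; python3 -m pendant '0 -0.06 0 0 0 0 0;0 -0.12 0 0 0 0 0;0 -0.18 0 0 0 0 0;0 -0.24 0 0 0 0 0;0 -0.3 0 0 0 0 0;0 -0.3 0 0 0 0 0'|grep -E 'pos|wrist'
```

```text
tcp_pos: [531.7, -69.9, 101.8]
wrist_force: [-2.5, -2.5, 8.7]
tcp_pos: [527.3, -55.4, 101.7]
wrist_force: [-3.4, -0.5, 8.2]
```

```bash
python3 -m pendant '0 -0.06 0 0 0 0 0;0 -0.12 0 0 0 0 0;0 -0.18 0 0 0 0 0;0 -0.24 0 0 0 0 0;0 -0.3 0 0 0 0 0;0 -0.36 0 0 0 0 0;0 -0.4 0 0 0 0 0;0 -0.4 0 0 0 0 0'|grep -E 'pos|wrist'; python3 -m pendant '0 -0.06 0 0 0 0 0;0 -0.12 0 0 0 0 0;0 -0.18 0 0 0 0 0;0 -0.24 0 0 0 0 0;0 -0.3 0 0 0 0 0;0 -0.36 0 0 0 0 0;0 -0.4 0 0 0 0 0;0 -0.4 0 0 0 0 0'|grep -E 'pos|wrist'
```

```text
tcp_pos: [521.4, -36.3, 101.6]
wrist_force: [-2.8, -0.3, 8.0]
tcp_pos: [515.6, -17.2, 101.6]
wrist_force: [-2.7, -1.8, 7.8]
```

```bash
python3 -m pendant '0 -0.06 0 0 0 0 0;0 -0.12 0 0 0 0 0;0 -0.18 0 0 0 0 0;0 -0.24 0 0 0 0 0;0 -0.3 0 0 0 0 0;0 -0.36 0 0 0 0 0;0 -0.4 0 0 0 0 0;0 -0.4 0 0 0 0 0'|grep -E 'pos|wrist'; python3 -m pendant '0 -0.06 0 0 0 0 0;0 -0.1 0 0 0 0 0;0 -0.1 0 0 0 0 0'|grep -E 'pos|wrist';python3 -c "
from h import *
s=state();print(yaw(s),s['time'])"
```

```text
tcp_pos: [509.7, 2.0, 101.5]
wrist_force: [-2.0, -0.7, 7.6]
tcp_pos: [508.3, 6.8, 101.5]
wrist_force: [-1.4, -0.5, 6.3]
(array([ 17.17, -72.83]), array([[ 0.96,  0.3 ,  0.  ],
       [ 0.3 , -0.96, -0.  ],
       [-0.  ,  0.  , -1.  ]])) 18.4
```

```bash
for r in 1; do python3 -m pendant '0 -0.06 0 0 0 0 0;0 -0.12 0 0 0 0 0;0 -0.16 0 0 0 0 0;0 -0.16 0 0 0 0 0'|grep -E 'pos|wrist'; done; python3 -m pendant '0 -0.06 0 0 0 0 0;0 -0.12 0 0 0 0 0;0 -0.16 0 0 0 0 0;0 -0.16 0 0 0 0 0'|grep -E 'pos|wrist'; python3 -m pendant '0 -0.06 0 0 0 0 0;0 -0.12 0 0 0 0 0;0 -0.16 0 0 0 0 0;0 -0.16 0 0 0 0 0'|grep -E 'pos|wrist'
```

```text
tcp_pos: [505.9, 14.5, 101.5]
wrist_force: [-2.1, -0.5, 6.6]
tcp_pos: [503.6, 22.2, 101.5]
wrist_force: [-1.5, -1.3, 6.5]
tcp_pos: [501.1, 30.1, 101.1]
wrist_force: [-2.0, 1.3, 5.9]
```

```bash
python3 -m pendant '0 -0.06 0 0 0 0 0;0 -0.12 0.01 0 0 0 0;0 -0.12 0.01 0 0 0 0'|grep -E 'pos|wrist'; python3 -m pendant '0 -0.06 0.01 0 0 0 0;0 -0.12 0.02 0 0 0 0;0 -0.12 0.02 0 0 0 0'|grep -E 'pos|wrist'
```

```text
tcp_pos: [499.2, 36.2, 100.3]
wrist_force: [-1.5, 1.8, 6.2]
tcp_pos: [497.3, 42.2, 99.0]
wrist_force: [-1.7, 2.8, 5.4]
```

```bash
python3 -m pendant '0 -0.06 0.01 0 0 0 0;0 -0.1 0.02 0 0 0 0;0 -0.1 0.02 0 0 0 0'|grep -E 'pos|wrist'; python3 -c "
from h import *
cv2.imwrite('pics/s3.png',cv2.resize(grab_frame('scene')[150:270,240:440,::-1],None,fx=4,fy=4,interpolation=cv2.INTER_CUBIC))"
```

```text
tcp_pos: [496.1, 46.1, 98.4]
wrist_force: [-0.1, 0.7, 6.8]
```

View pics/s3.png

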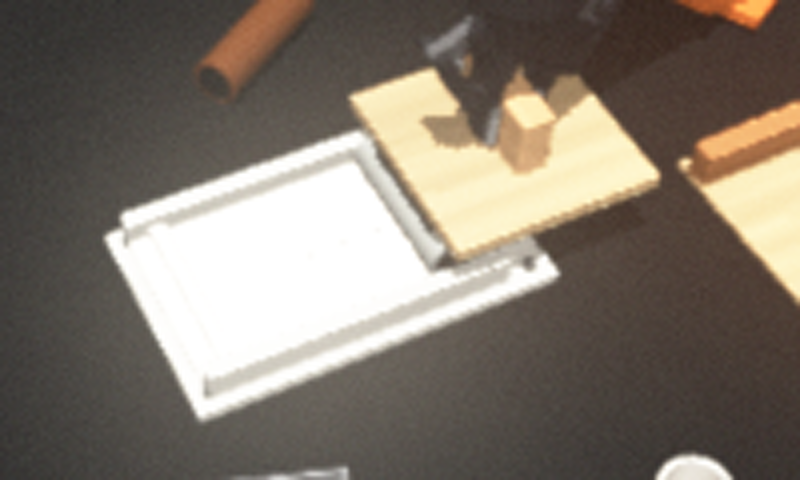

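Tube is across the nest end under the board's rear edge (crop (400,200)), plugs no longer stand out. Lift straight up.

```bash
python3 -m pendant '0 0 -0.1 0 0 0 0;0 0 -0.2 0 0 0 0;0 0 -0.5 0 0 0 0;0 0 -1 0 0 0 0;0 0 -1.6 0 0 0 0;0 0 -2.2 0 0 0 0;0 0 -2.4 0 0 0 0;0 0 -2.4 0 0 0 0;0 0 -2.4 0 0 0 0'|grep -E 'pos|wrist'
python3 - <<'E'
from h import *
s=state();print(yaw(s)[1][:,2],s['wrist_force'],s['opening'])
a=grab_frame('wrist')[:,:,::-1];cv2.imwrite('pics/w4.png',a)
for n in('pics/w3.png','pics/w4.png'):
    g=cv2.imread(n).astype(int);
    bl=lambda p:(p[...,2]>150)&(p[...,2]-p[...,0]>50)
    # top edge rows at cols, left/right edges at rows
    print(n,[np.where(bl(g[60:160,c]))[0][0]+60 for c in(260,320,380,440,470)],[np.where(bl(g[r,420:520]))[0][-1]+420 for r in(130,160,190,220)])
    h=g[:,250:400]
    print([ (np.where(np.diff(g[r,270:380].sum(1))**2>1600)[0]+270).tolist() for r in(230,245)])
delta([536.0,302.0,78],17.6);delta([536,302,215],17.6)
E
```

```text
tcp_pos: [495.1, 46.4, 215.7]
wrist_force: [0.2, -0.3, -3.6]
[-0. -0. -1.] [ 0.18 -0.29 -3.61] 23.635970806356987
pics/w3.png [np.int64(105), np.int64(105), np.int64(105), np.int64(106), np.int64(106)] [np.int64(487), np.int64(483), np.int64(478), np.int64(473)]
[[276, 286, 287, 288, 355, 357], [276, 288, 289, 354, 355, 356, 360]]
pics/w4.png [np.int64(105), np.int64(105), np.int64(105), np.int64(105), np.int64(106)] [np.int64(487), np.int64(483), np.int64(478), np.int64(473)]
[[278, 286, 287, 288, 355, 357], [278, 288, 289, 354, 355, 356, 360]]
row [ 2.31 -4.65  2.73] [ 0.01  0.05 -0.08] joints [ 0.5  -0.23 -0.24 -0.   -1.57  1.37] t 21.5
row [ 2.29 -4.64 -0.01] [ 0.01  0.05 -0.08] joints [ 0.5  -0.23 -0.24 -0.   -1.57  1.37] t 21.5
```

```bash
python3 -m pendant '0.3 -0.6 0 0 0 0 0;0.6 -1.3 0 0 0 0 0;1 -2 0 0 0 0 0;1.3 -2.7 0 0 0 0 0;1.7 -3.4 0 0 0 0 0;2 -4.1 0 0 0 -0.08 0;2.3 -4.6 0 0 0 -0.08 0;2.3 -4.65 0.3 0 0 -0.08 0;2.3 -4.65 0.9 0 0 -0.08 0;2.3 -4.65 1.5 0 0 -0.08 0;2.3 -4.65 1.8 0 0 -0.08 0;2.3 -4.65 1.8 0 0 -0.08 0;2.3 -4.65 1.8 0 0 -0.08 0;2.3 -4.65 1.8 0 0 -0.08 0'|grep -E 'pos|wrist'; python3 -c "
from h import *
print(yaw(state())[0]);delta([536,302,75.2],17.6)"
```

```text
tcp_pos: [537.7, 302.5, 128.9]
wrist_force: [0.3, -0.3, -2.7]
[ 17.62 -72.38]
row [-0.04 -0.    1.07] [ 0. -0.  0.] joints [ 0.84  0.11 -0.07  0.   -1.39  1.04] t 22.9
```

```bash
python3 -m pendant '-0.04 0 0.2 0 0 0 0;-0.04 0 0.4 0 0 0 0;-0.04 0 0.6 0 0 0 0;-0.04 0 0.8 0 0 0 0;-0.04 0 0.95 0 0 0 0;-0.04 0 1.0 0 0 0 0;-0.04 0 1.0 0 0 0 0;-0.04 0 1.0 0 0 0 0;-0.04 0 1.0 0 0 0 0'|grep -E 'pos|wrist';python3 -m pendant '0 0 0.02 0 0 0 0;0 0 0.04 0 0 0 0;0 0 0.06 0 0 0 0;0 0 0.06 0 0 0 0'|grep -E 'pos|wrist'
```

```text
tcp_pos: [535.1, 301.7, 77.3]
wrist_force: [-0.2, -0.5, -2.8]
tcp_pos: [535.0, 301.6, 75.2]
wrist_force: [-4.0, -0.7, 4.7]
```

```bash
python3 -m pendant '0 0 0 0 0 0 1;0 0 0 0 0 0 1;0 0 0 0 0 0 1;0 0 0 0 0 0 1;0 0 0 0 0 0 1;0 0 0 0 0 0 1;0 0 -0.3 0 0 0 1;0 0 -0.8 0 0 0 1;0 0 -1.5 0 0 0 1;0 0 -2.3 0 0 0 1;0 0.7 -3 0 0 0 1;0 1.4 -3.2 0 0 0 1;0 2 -3.2 0 0 0 1;0 2 -3.2 0 0 0 1;0 2 -3.2 0 0 0 1;0 2 -3.2 0 0 0 1'
python3 - <<'E'
from h import *
s=state();a=grab_frame('wrist')[:,:,::-1];np.save('w5.npy',s,allow_pickle=True)
cv2.imwrite('pics/w5.png',a)
E
```

```text
time: 25.8
tcp_pos: [565.2, 207.0, 234.2]
tcp_rot: [3.103, 0.482, -0.004]
wrist_force: [0.2, -1.0, -0.1]
opening: 85.6
grasp_force: 0.0
```

View pics/w5.png

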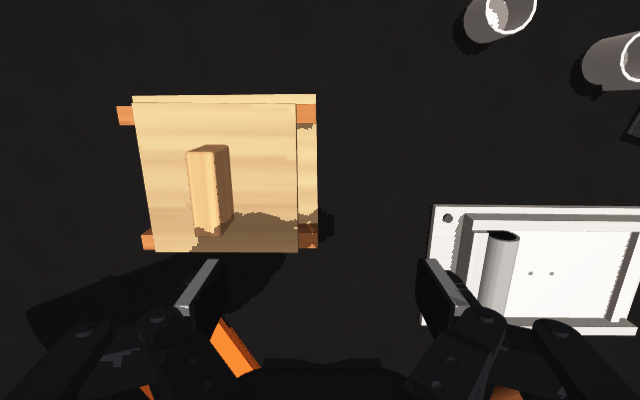

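Board lies flat on its rest between the posts; tube in the nest at (500,270); plugs 0 and 1 appear as tiny dots (552,273),(531,273); plug 2 is hidden behind the tube, so I check it from the other side numerically.

```bash
python3 -m pendant '0 0.9 0 0 0 0 1;0 1.8 0 0 0 0 1;0 2.7 0 0 0 0 1;0 3.6 0 0 0 0 1;0 4.5 0 0 0 0 1;-0.4 5.4 0 0 0 0 1;-0.8 6 0 0 0 0 1;-0.8 6 0 0 0 0 1;-0.8 6 0 0 0 0 1;-0.8 6 0 0 0 0 1'|grep pos
python3 - <<'E'
from h import *
s=state();a=grab_frame('wrist')[:,:,::-1];cv2.imwrite('pics/w6.png',a)
C=np.linalg.inv(toolT(s)@camera_model('wrist')['hand_eye']);K=camera_model('wrist')['camera_matrix']
u=np.array([-.294,.956]);o=np.array([532.1,-69.3]);g=cv2.cvtColor(a,cv2.COLOR_BGR2GRAY)
for y in(-15,10,35):
    p=C@np.r_[o+u*y,16,1];q=K@(p[:3]*[1,-1,-1]);q=(q/q[2])[:2].astype(int);w=g[q[1]-9:q[1]+10,q[0]-9:q[0]+10]
    print(y,q);print(w)
t=C@np.r_[o+u*63,34,1];q=K@(t[:3]*[1,-1,-1]);q=(q/q[2])[:2].astype(int);print(q,g[q[1],q[0]-45:q[0]+45].tolist())
E
```

```text
tcp_pos: [618.4, -90.3, 234.3]
-15 [295 240]
[[162 162 161 161 163 162 162 162 162 161 161 162 162 162 162 162 162 161
  162]
 [162 161 162 162 161 162 161 163 162 161 161 161 162 161 161 162 163 160
  161]
 [162 161 160 162 161 161 161 162 161 162 162 161 162 162 162 162 162 162
  161]
 [162 161 161 161 161 162 162 162 161 161 162 161 162 161 162 161 161 162
  161]
 [161 161 161 161 162 162 161 161 161 161 162 161 162 161 161 162 160 161
  161]
 [162 162 162 161 161 161 162 161 160 162 162 161 161 161 162 162 162 162
  161]
 [162 161 161 162 162 162 162 160 161 161 162 162 161 162 162 161 162 163
  162]
 [161 162 162 162 161 162 162 161 162 161 161 162 162 162 161 162 162 161
  162]
 [162 162 161 161 161 162 162 163 162 161 161 161 161 162 161 160 161 161
  160]
 [162 160 161 161 161 162 162 162 162 162 161 162 146 162 162 161 162 162
  162]
 [160 160 161 161 161 160 162 162 162 160 124  92  92 111 161 160 160 161
  161]
 [161 161 162 161 162 162 161 161 161 160  81  76  77  81 127 161 160 160
  161]
 [162 162 161 161 161 162 162 161 161 159  73  75  76  76 120 161 162 161
  160]
 [
[... 3318 characters left out ...]
1 162 161 161 160 160
  161]
 [ 60 112 161 161 162 161 162 161 162 162 161 161 161 161 161 162 162 161
  161]
 [ 61 109 161 161 162 160 162 161 161 161 162 161 161 161 162 161 162 161
  160]
 [ 61 109 162 161 162 161 162 162 162 161 161 160 161 162 161 160 161 162
  161]]
[222 247] [135, 135, 135, 135, 135, 135, 135, 136, 136, 135, 136, 135, 135, 135, 134, 127, 134, 135, 134, 135, 132, 130, 128, 130, 131, 131, 133, 130, 127, 123, 69, 72, 79, 87, 89, 93, 96, 94, 96, 100, 101, 101, 99, 99, 99, 98, 98, 97, 96, 97, 97, 98, 96, 95, 94, 91, 89, 84, 82, 81, 78, 75, 72, 68, 63, 60, 112, 161, 161, 162, 161, 162, 161, 162, 162, 161, 161, 161, 161, 161, 162, 162, 161, 161, 161, 161, 161, 161, 161, 161]
```

```bash
python3 -c "
from plant import *
print(sign_off())"
```

```text
the job is handed in; nothing more can be done
None
```

The job is handed in at about 27 s of the 72 s allowed: the tube lies in the nest against the stop, all three plugs look flush (only dots about 4 px wide still show), and the board is back flat on its rest.

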